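# Lay up a moulded purse under the press weight

### The job

Lay up the purse so that its glue can set under weight: put the moulded purse front squarely on the pale patch of the leather back that lies on the marble slab, its straight mouth towards the small round flap, and lay the two thick bars on the bare stone, one along each side of the leather, in the middle of its strip of stone and parallel to the strip. Then lay the pressing board flat across both bars and the purse, centred on the purse and square to the bars, and stand the iron weight gently on the middle of the board. Leave the thin bar and the glue jar where they are.

Things in the scene. Friction and masses are not known exactly. Their poses are not given: they have to be found in the camera images.
- slab: Fixed marble slab, 160 (x) x 230 (y) x 20 mm, origin at centre of underside. On it, fixed, a blue leather purse back, top at 23 mm: large round (radius 58, centre x -8) and small round flap (radius 34, centre x +43). On that a pale D-shaped patch, the purse front's outline, centred on the slab's origin, straight edge to +x. Bare stone strips on both sides, 58 to 115 mm out in y.
- purse: Moulded purse front: hard navy leather on its solid wooden last, rigid, D-shaped, 58 (x) x 80 (y) x 25 mm high, 0.11 kg, top flat, sides upright for the lowest 14 mm. Origin at centre of underside; straight mouth (wood shows) at +x, flat face at x = +29 mm; round belly at -x, apex x = -29 mm. Grip across x (58 mm).
- purse_mouth (a point): Middle of the purse front's straight mouth face, 29 mm from the purse's origin along its +x, 12 mm up.
- bar_a: Thick hardwood spacer bar, 140 (x) x 24 (y) x 28 mm high, 0.08 kg, lying along its x; origin at the centre of its underside, z up. 28 mm is the height of leather back plus purse front.
- bar_b: Thick hardwood spacer bar, the twin of bar_a: same sizes and axes, interchangeable with it.
- bar_thin: Thin bar of the same wood, 140 (x) x only 14 (y) x 12 mm high: too thin for this job. Origin at the centre of its underside.
- press_board: Plain plywood pressing board, 60 (x) x 220 (y) x 15 mm thick, 0.14 kg, lying flat; origin at the centre of its underside, long axis y. It is gripped across x (60 mm).
- weight: Dark iron weight, 0.6 kg: a disc of radius 30, 28 mm high, with a neck and on top a round knob of radius 14 from 41 to 56 mm height (60 mm overall) to grip it by. Origin at the centre of its underside, z up.
- glue_jar: Amber glass glue jar with a black cap, radius 30 mm, 65 mm tall, standing loose. Origin at the centre of its underside.
There are look-alikes about, which are no part of the job. What is shaped like the bar_a but green is not meant.

How it is judged:
At the end, for the whole second after the job is handed in: Purse flat on the patch (10 mm, 0.17 rad), mouth to the flap; a thick bar flat on each bare strip (75.5 to 99.5 mm from the middle line, 14 mm lengthwise, 0.15 rad); board level across them, centred (14 mm, 0.13 rad); weight upright on its middle (14 mm); all released and at rest (horizontal distance between purse and slab below 0.01 m and z of purse in the frame of slab between 0.019 and 0.027 m and angle between purse's own z axis and vertical below 0.08 rad and angle between the x axis of purse and the x axis of slab, either way round below 0.17 rad and x of purse_mouth in the frame of slab between 0.015 and 0.043 m and (((x of bar_a in the frame of slab between -0.014 and 0.014 m and y of bar_a in the frame of slab between 0.0755 and 0.0995 m and z of bar_a in the frame of slab between 0.017 and 0.023 m and angle between the x axis of bar_a and the x axis of slab, either way round below 0.15 rad and angle between bar_a's own z axis and vertical below 0.06 rad) and (x of bar_b in the frame of slab between -0.014 and 0.014 m and y of bar_b in the frame of slab between -0.0995 and -0.0755 m and z of bar_b in the frame of slab between 0.017 and 0.023 m and angle between the x axis of bar_b and the x axis of slab, either way round below 0.15 rad and angle between bar_b's own z axis and vertical below 0.06 rad)) or ((x of bar_a in the frame of slab between -0.014 and 0.014 m and y of bar_a in the frame of slab between -0.0995 and -0.0755 m and z of bar_a in the frame of slab between 0.017 and 0.023 m and angle between the x axis of bar_a and the x axis of slab, either way round below 0.15 rad and angle between bar_a's own z axis and vertical below 0.06 rad) and (x of bar_b in the frame of slab between -0.014 and 0.014 m and y of bar_b in the frame of slab between 0.0755 and 0.0995 m and z of bar_b in the frame of slab between 0.017 and 0.023 m and angle between the x axis of bar_b and the x axis of slab, either way round below 0.15 rad and angle between bar_b's own z axis and vertical below 0.06 rad))) and horizontal distance between press_board and slab below 0.014 m and z of press_board in the frame of slab between 0.044 and 0.052 m and angle between the y axis of press_board and the y axis of slab, either way round below 0.13 rad and angle between press_board's own z axis and vertical below 0.05 rad and horizontal distance between weight and press_board below 0.014 m and z of weight in the frame of slab between 0.059 and 0.067 m and angle between weight's own z axis and vertical below 0.06 rad and linear speed of each of purse, bar_a, bar_b, press_board, weight below 0.02 m/s); the robot touches nothing.
It fails at once if the thin bar is shifted by more than 30 mm (distance of bar_thin from where it was at the start of the episode above 0.03 m).
It fails at once if the glue jar is shifted by more than 30 mm or tipped (distance of glue_jar from where it was at the start of the episode above 0.03 m or angle between glue_jar's own z axis and vertical above 0.3 rad).
It fails at once if the iron weight is dropped (falls faster than 0.7 m/s with no finger on it) (linear speed of weight above 0.7 m/s and contact force between the fingers and weight below 0.05 N).
It also fails if it takes over 139 s, if anything falls off the work surface, if the arm or the gripper's body presses on something with over 40 N, if the wrist force passes 120 N, or if a joint passes its speed limit or range.

### The arm

A 6-joint arm with a two-finger parallel gripper is mounted at the origin on the work surface. World frame = base frame: x ahead of the robot, y to its left, z up, the work surface at z = 0. Lengths are in m, angles in rad, forces in N, time in s.
With the tool pointing down it reaches from about 0.275 to 0.825 m from the base axis. Payload 4.9 kg.
Tool frame: the origin (TCP) lies midway between the tips of the shut fingers; the grasp point (between the pads) lies 19 mm behind it (bot.grip_depth is the distance from the TCP to the grasp point, in m); z points along the fingers, y is the line along which they close (so a half turn about z gives the same grasp; the last joint's range is limited). The gripper opens to 85 mm and grips with 20 to 120 N. Pads are 22 mm wide; open, the fingers measure 114 mm over their backs; the gripper's body (76 mm by 85 mm) begins 54 mm behind the grasp point. The pads swing forward as they close: fully open they stand 13 mm farther back than shut.
Start: joints at [-1.271, 0.326, -0.193, 1.052, 0, 1.437], TCP at [0.231, -0.499, 0.205] pointing down, gripper open.
Joint ranges: [-2.65, 2.65], [-0.97, 1.79], [-1.3, 1.35], [-1.93, 2.1], [-1.47, 1.37], [-3.14, 3.14]. Speed limits (rad/s): [2.57, 2.57, 3.14, 3.14, 3.14, 3.14].

### API

Orientations are given as a unit quaternion [w, x, y, z].
In Python, from cell import bot gives the robot as it stands. Calls block until the motion is done:
- bot.move_pose(position, orientation): joint-space move of the TCP to a pose.
- bot.move_linear(position, speed=0.15, rotation=None, until_force=None): straight line of the TCP; rotation=None keeps the orientation; speed is the mean speed in m/s. With until_force (N) it stops when the force on the tool has changed by that much, and returns True; else False.
- bot.goto_joints(angles): joint-space move.
- bot.set_gripper(opening, grasp_force=None): opening from 0.0 (shut) to 1.0 (fully open); grasp_force is the grip in N (None keeps the last); returns when the fingers have stopped.
- bot.wait(seconds).
- bot.solve_ik(position, orientation): joint angles nearest the present ones, or None.
- bot.camera(name): name is "scene" or "top"; returns the picture (400x640x3 uint8, red, green, blue); there is no depth.
- bot.calibration(name): a dict with "mtx" (3x3 intrinsics, pixels), "k1" (the pictures are not rectified: a ray, as slopes to the right and down, at radius r is drawn at 1 + k1 r^2 times it, then the intrinsics apply), "extrinsics" (4x4, takes a point from world to camera coordinates). Camera axes: x right, y down, z forward; pixel columns grow to the right and rows downward; lengths in m; the calibration is good to about 2 mm. A picture is of the moment at which its call begins. calibration takes no time and is no camera call.
A pose or a line that the arm cannot do raises bot.PlanningError and nothing moves.
- bot.close_job(): hands the job in; it is judged then, once.
Trained networks look in the newest picture that a camera, given by its name, has taken for a name from the list of things; names that differ only in an ending like _2 or _b are one class to them, and where a whole thing is asked for, a point or a joint stands for the part that bears it (a point fixed in the world has none). Each returns a list of dicts, best first, with "confidence" (0 to 1); they miss things now and then, are a little off and sometimes report something else, mostly with a low value. They report only what shows in the picture. A call takes as long as a camera call. They do not tell look-alikes from the thing itself.
- bot.search_frame(camera, thing): "bbox" ([left, top, width, height] in pixels, round what is visible of it).
Readings, each from a call of its own:
- bot.read_clock(): time.
- bot.read_joint_positions(): joint angles.
- bot.read_joint_vel(): joint speeds.
- bot.read_joint_efforts(): joint torques, N m.
- bot.read_position(): TCP position.
- bot.read_tool_rot(): TCP orientation.
- bot.read_ft_force(): force on the tool from outside, world axes, zero at the start.
- bot.read_moment(): the same for the moment, N m.
- bot.read_gripper_width(): opening from 0.0 (shut) to 1.0 (fully open).
- bot.read_finger_force(): force on a finger pad.
Only numpy, scipy, OpenCV 4.12 (cv2) and the standard library are available. Lean on these libraries where they do the work, as an engineer would, in place of code of your own. Each camera call takes 0.05 s, during which the arm holds its last target. There are 200 camera calls.

## Working session

There is one attempt and no reset: what is moved stays moved. The work goes in short steps, each a Python script; the robot and the scene stay as the last script left them, time stands still between calls to the robot, and variables do not carry over. Pictures are saved under pics/ and viewed, at most 14 in all, crops included, and the job is handed in when it is done.

```bash
ls; mkdir -p pics
python3 - <<'E'
from cell import bot
import cv2
for n in("scene","top"):
    im=bot.camera(n); cv2.imwrite(f"pics/{n}0.png",im[:,:,::-1])
    c=bot.calibration(n); print(n,c)
    for t in["slab","purse","bar_a","bar_thin","press_board","weight","glue_jar"]:
        print(t,[([round(v) for v in d["bbox"]],round(d["confidence"],2)) for d in bot.search_frame(n,t)])
print(bot.read_clock(),bot.read_tool_rot())
E
```

```text
pics
scene {'mtx': array([[500.60257621,   0.        , 331.54732988],
       [  0.        , 500.60257621, 193.55109736],
       [  0.        ,   0.        ,   1.        ]]), 'k1': -0.017193759541908486, 'extrinsics': array([[-0.77130959,  0.63632705,  0.01301544,  0.38690558],
       [ 0.55162562,  0.67856164, -0.48503946, -0.273531  ],
       [-0.31747551, -0.36693593, -0.8743954 ,  1.7198424 ],
       [ 0.        ,  0.        ,  0.        ,  1.        ]])}
slab [([272, 146, 89, 81], 0.67)]
purse [([348, 271, 25, 28], 0.71)]
bar_a [([316, 92, 21, 34], 0.85), ([230, 96, 38, 24], 0.79), ([225, 141, 42, 27], 0.73)]
bar_thin [([247, 190, 56, 66], 0.67), ([407, 282, 39, 30], 0.56)]
press_board [([246, 193, 56, 60], 0.56)]
weight [([400, 234, 22, 21], 0.66)]
glue_jar [([278, 113, 22, 23], 0.87)]
top {'mtx': array([[391.19918662,   0.        , 327.95278748],
       [  0.        , 391.19918662, 200.24219939],
       [  0.        ,   0.        ,   1.        ]]), 'k1': -0.04217370400171704, 'extrinsics': array([[ 0.02874829, -0.99944903, -0.01658846, -0.01176016],
       [-0.98951506, -0.02610484, -0.14205102,  0.50062058],
       [ 0.14153971,  0.02049825, -0.98972033,  0.92142049],
       [ 0.        ,  0.        ,  0.        ,  1.        ]])}
slab [([303, 160, 96, 70], 0.74)]
purse [([214, 140, 28, 23], 0.74)]
bar_a [([491, 175, 14, 55], 0.93), ([407, 270, 57, 28], 0.93), ([433, 128, 18, 56], 0.8)]
bar_thin [([158, 164, 17, 57], 0.92)]
press_board [([490, 169, 12, 60], 0.67)]
weight [([430, 207, 27, 28], 0.68), ([203, 211, 22, 24], 0.6)]
glue_jar [([429, 208, 28, 29], 0.96), ([489, 172, 16, 59], 0.22)]
0.8 [ 5.02433039e-05  9.76572454e-01  2.15188846e-01 -4.14512553e-06]
```

View pics/top0.png

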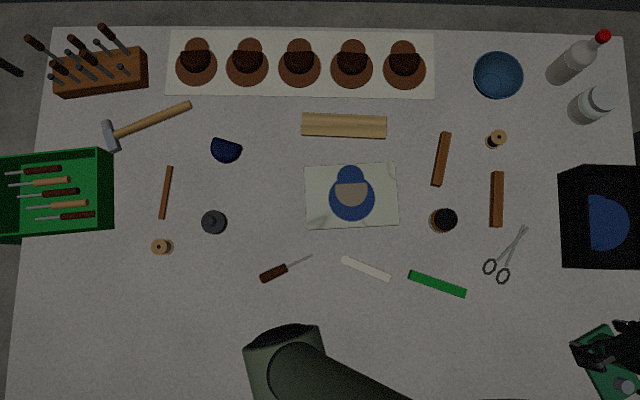

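View pics/scene0.png

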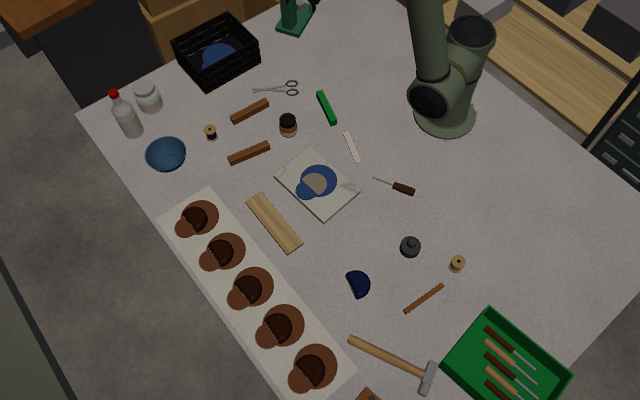

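```bash
cat > h.py <<'E'
import numpy as np, cv2
from scipy.optimize import minimize
from cell import bot
def proj(n,P):
    c=bot.calibration(n);P=np.atleast_2d(P);E=c["extrinsics"]
    q=P@E[:3,:3].T+E[:3,3]; q=q[:,:2]/q[:,2:]
    q=q*(1+c["k1"]*(q**2).sum(1,keepdims=True)); M=c["mtx"]
    return q*[M[0,0],M[1,1]]+[M[0,2],M[1,2]]
def unproj(n,uv,z):
    f=lambda p:((proj(n,[p[0],p[1],z])[0]-uv)**2).sum()
    return minimize(f,[.5,0],method="Nelder-Mead",options=dict(xatol=1e-5,fatol=1e-6)).x
def box(lx,ly,h):
    return [np.array([[x,y,z] for x in(-lx/2,lx/2) for y in(-ly/2,ly/2) for z in(0,h)])/1000]
def disc(cx,r,z): 
    a=np.linspace(0,2*np.pi,48); return np.c_[cx+r*np.cos(a),r*np.sin(a),0*a+z]/1000
a=np.linspace(np.pi/2,1.5*np.pi,30)
D=np.r_[np.c_[-29+40+40*np.cos(a),40*np.sin(a)],[[29,-40],[29,40]]]
S={"bar":box(140,24,28),"board":box(60,220,15),
   "leather":[disc(-8,58,23),disc(43,34,23)],"slab":box(160,230,20),
   "purse":[np.vstack([np.c_[D,0*D[:,0]],np.c_[D,0*D[:,0]+14],np.c_[D*.9,0*D[:,0]+25]])/1000],
   "weight":[np.vstack([disc(0,30,0),disc(0,30,28),disc(0,14,42),disc(0,14,58)])],
   "jar":[np.vstack([disc(0,30,0),disc(0,30,60),disc(0,28,65)])]}
def pts(shape,p,z=0):
    c,s=np.cos(p[2]),np.sin(p[2]);R=np.array([[c,-s,0],[s,c,0],[0,0,1]])
    return [q@R.T+[p[0],p[1],z] for q in S[shape]]
def outline(n,shape,p,z=0): return [cv2.convexHull(proj(n,q).astype(np.float32))[:,0] for q in pts(shape,p,z)]
K=4
def fit(masks,shape,p0,z=0):
    """masks: {cam:(mask,(x0,y0))}; maximise silhouette overlap"""
    def cost(p):
        e=0
        for n,(m,o) in masks.items():
            r=np.zeros((m.shape[0]*K,m.shape[1]*K),np.uint8)
            for h in outline(n,shape,p,z): cv2.fillConvexPoly(r,np.round(((h-o+.5)*K-.5)*16).astype(np.int32),255,cv2.LINE_AA,4)
            r=cv2.resize(r,m.shape[::-1],interpolation=cv2.INTER_AREA)/255.
            e+=np.abs(r-m).sum()/m.sum()
        return e
    best=None
    for d in(0,.15,-.15):
        s=np.array([p0+np.array(v) for v in([0,0,d],[.012,0,d],[0,.012,d],[0,0,d+.12])])
        r=minimize(cost,s[0],method="Nelder-Mead",options=dict(initial_simplex=s,xatol=1e-4,fatol=1e-4))
        if best is None or r.fun<best.fun:best=r
    return best.x,best.fun
def mask(n,im,bb,cond,pad=10):
    x,y,w,h=bb;x0,y0=max(x-pad,0),max(y-pad,0)
    c=cv2.GaussianBlur(im,(3,3),0)[y0:y+h+pad,x0:x+w+pad].astype(int)
    m=cond(c[...,0],c[...,1],c[...,2]).astype(np.uint8)
    k,l,st,_=cv2.connectedComponentsWithStats(m); i=1+np.argmax(st[1:,4])
    m=(l==i).astype(np.uint8)
    cs,_=cv2.findContours(m,cv2.RETR_EXTERNAL,cv2.CHAIN_APPROX_NONE);cv2.drawContours(m,cs,-1,1,-1)
    return m.astype(float),np.array([x0,y0])
E
python3 - <<'E'
from h import *
im={n:cv2.imread(f"pics/{n}0.png")[:,:,::-1].copy() for n in("top","scene")}
brown=lambda r,g,b:(r-b>35)
blue=lambda r,g,b:(b-r>18)
wood=lambda r,g,b:(r-b>28)
dark=lambda r,g,b:(r+g+b<200)
J={"bar1":("bar",(433,128,18,60),(230,141,38,25),brown,0,0),
"bar2":("bar",(491,170,14,60),(230,97,38,26),brown,0,0),
"board":("board",(300,111,88,28),(246,193,56,60),wood,0,0),
"leather":("leather",(328,164,48,58),(296,164,42,38),lambda r,g,b:(b-r>10)|(r-b>25),0,0),
"purse":("purse",(210,136,34,28),(346,269,26,30),lambda r,g,b:(b-r>12),-2.6,0),
"weight":("weight",(202,210,24,26),(399,234,23,23),dark,0,0),
"jar":("jar",(430,208,28,28),(278,112,22,26),lambda r,g,b:(r+g+b<250),0,0)}
sl=np.array([352,197.])
ov={n:cv2.resize(im[n],None,fx=4,fy=4,interpolation=cv2.INTER_CUBIC) for n in im}
for k,(s,bt,bs,c,a,z) in J.items():
    ms={"top":mask("top",im["top"],bt,c),"scene":mask("scene",im["scene"],bs,c)}
    m,o=ms["top"];ce=np.array(np.nonzero(m)).mean(1)[::-1]+o
    xy=unproj("top",ce,.015)
    R=[]
    for sub in(["top"],["scene"],["top","scene"]):
        R.append(fit({q:ms[q] for q in sub},s,np.r_[xy,a],z))
    print(k,[(np.round(r[0],4).tolist(),round(r[1],2)) for r in R])
    for n in ov:
        for hh in outline(n,s,R[2][0],z)+(outline(n,"slab",R[2][0]) if k=="leather" else []):
            cv2.polylines(ov[n],[np.round((hh+.5)*4).astype(np.int32)],True,(255,0,255),1)
t=cv2.resize(ov["top"][400:1200,560:2080],(800,421));s=cv2.resize(ov["scene"][340:1320,860:1860],(800,784))
cv2.imwrite("pics/ovtop.png",t[:,:,::-1]);cv2.imwrite("pics/ovscene.png",cv2.resize(s,(612,600))[:,:,::-1])
E
```

```text
bar1 [([0.6203, -0.2819, -0.2302], np.float64(0.33)), ([0.6146, -0.2826, -0.1904], np.float64(0.15)), ([0.6159, -0.2824, -0.201], np.float64(0.5))]
bar2 [([0.5204, -0.4215, -0.1477], np.float64(0.5)), ([0.5149, -0.4218, -0.0515], np.float64(0.17)), ([0.5172, -0.4215, -0.0722], np.float64(0.69))]Traceback (most recent call last):
  File "<stdin>", line 22, in <module>
  File "h.py", line 41, in fit
    r=minimize(cost,s[0],method="Nelder-Mead",options=dict(initial_simplex=s,xatol=1e-4,fatol=1e-4))
    res = _minimize_neldermead(fun, x0, args, callback, bounds=bounds,
                               **options)
    fxcc = func(xcc)
    fx = function(np.copy(x), *(wrapper_args + args))
  File "h.py", line 34, in cost
    for h in outline(n,shape,p,z): cv2.fillConvexPoly(r,np.round(((h-o+.5)*K-.5)*16).astype(np.int32),255,cv2.LINE_AA,4)
             ~~~~~~~^^^^^^^^^^^^^
  File "h.py", line 26, in outline
    def outline(n,shape,p,z=0): return [cv2.convexHull(proj(n,q).astype(np.float32))[:,0] for q in pts(shape,p,z)]
                                                       ~~~~^^^^^
  File "h.py", line 5, in proj
    c=bot.calibration(n);P=np.atleast_2d(P);E=c["extrinsics"]
ValueError: time passes only in moves, steps and waits
```

```bash
sed -i 's/^def proj/CAL={n:bot.calibration(n) for n in("top","scene")}\ndef proj/; s/c=bot.calibration(n);P=/c=CAL[n];P=/' h.py
cat > m.py <<'E'
from h import *
im={n:cv2.imread(f"pics/{n}0.png")[:,:,::-1].copy() for n in("top","scene")}
brown=lambda r,g,b:(r>1.45*b)
J={"bar1":("bar",(433,128,18,60),(230,141,38,25),brown,0,0),
"bar2":("bar",(491,170,14,60),(230,97,38,26),brown,0,0),
"board":("board",(300,111,88,28),(246,193,56,60),lambda r,g,b:(r>1.22*b),0,0),
"leather":("leather",(328,164,48,58),(296,164,42,38),lambda r,g,b:(b>1.2*r)|(r>1.13*b),0,0),
"purse":("purse",(210,136,34,28),(346,269,26,30),lambda r,g,b:(b>1.2*r),-2.6,0),
"weight":("weight",(202,210,24,26),(399,234,23,23),lambda r,g,b:(r+g+b<230),0,0),
"jar":("jar",(430,208,28,28),(278,112,22,26),lambda r,g,b:(r+g+b<250),0,0)}
ov={n:cv2.resize(im[n],None,fx=4,fy=4,interpolation=cv2.INTER_CUBIC) for n in im}
for k,(s,bt,bs,c,a,z) in J.items():
    ms={"top":mask("top",im["top"],bt,c),"scene":mask("scene",im["scene"],bs,c)}
    m,o=ms["top"];ce=np.array(np.nonzero(m)).mean(1)[::-1]+o
    xy=unproj("top",ce,.015)
    R=[]
    for sub in(["top"],["scene"],["top","scene"]):
        R.append(fit({q:ms[q] for q in sub},s,np.r_[xy,a],z))
    print(k,[(np.round(r[0],4).tolist(),round(float(r[1]),2)) for r in R],[int(ms[q][0].sum()) for q in ms])
    for n in ov:
        for hh in outline(n,s,R[2][0],z)+(outline(n,"slab",R[2][0]) if k=="leather" else []):
            cv2.polylines(ov[n],[np.round((hh+.5)*4).astype(np.int32)],True,(255,0,255),1)
t=cv2.resize(ov["top"][400:1200,560:2080],(800,421));s=cv2.resize(ov["scene"][340:1320,860:1860],(612,600))
cv2.imwrite("pics/ovtop.png",t[:,:,::-1]);cv2.imwrite("pics/ovscene.png",s[:,:,::-1])
E
time python3 m.py
```

```text
bar1 [([0.6181, -0.2804, -0.2019], 0.11), ([0.6155, -0.2825, -0.2], 0.12), ([0.6169, -0.2809, -0.1989], 0.27)] [618, 455]
bar2 [([0.5194, -0.4192, -0.0745], 0.12), ([0.5162, -0.421, -0.0639], 0.12), ([0.5178, -0.42, -0.0722], 0.26)] [726, 418]
board [([0.702, -0.0321, -0.0249], 0.05), ([0.6997, -0.0344, -0.0233], 0.03), ([0.7004, -0.0328, -0.0247], 0.1)] [2016, 1445]
leather [([0.5185, -0.0546, 0.0769], 0.03), ([0.5175, -0.0561, 0.0909], 0.1), ([0.518, -0.0554, 0.0908], 0.14)] [1913, 1167]
purse [([0.63, 0.2715, -3.6146], 0.3), ([0.6278, 0.2692, -3.6435], 0.35), ([0.629, 0.2709, -3.6387], 0.66)] [555, 452]
weight [([0.4412, 0.2857, 0.0993], 0.04), ([0.4408, 0.2845, 0.2166], 0.09), ([0.4412, 0.2854, 0.0988], 0.14)] [527, 366]
jar [([0.4599, -0.2769, 0.2801], 0.13), ([0.4578, -0.2823, -0.0564], 0.23), ([0.4601, -0.2791, 0.2092], 0.37)] [588, 348]
real	0m1.163s
user	0m1.641s
sys	0m0.133s
```

View pics/ovtop.png

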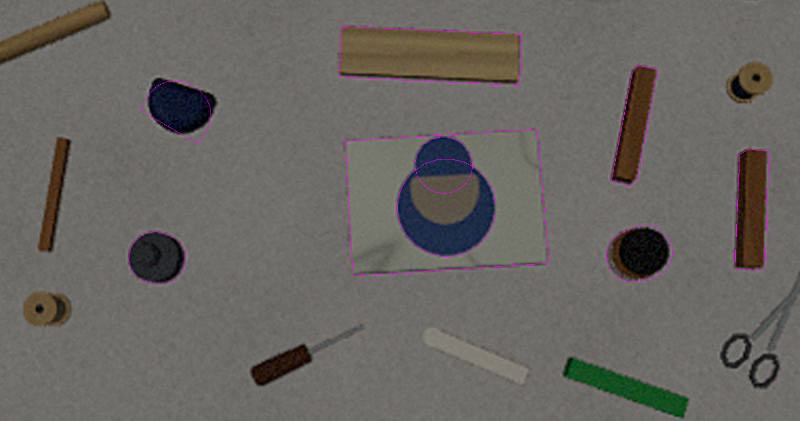

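View pics/ovscene.png

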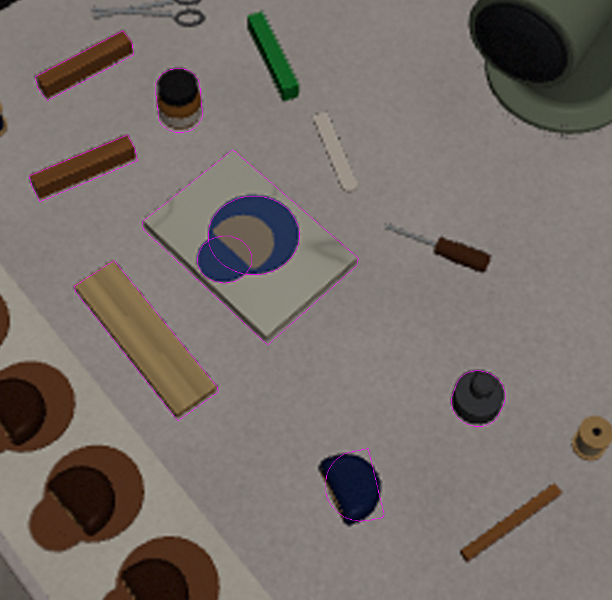

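Candidates (top view): brown thick bars at (441,159) and (497,199). The green bar (437,284) is a look-alike, the brown bar at (165,192) is the thin one to leave, and the white strip (366,268) is a bone folder. Navy purse (226,150), with the blue leather in the black tray (608,222) not it. Dark weight (214,222) against the jar (444,220). Board (344,126). The overlays fit except on the purse, so I refit that.

```bash
cat > p.py <<'E'
from h import *
import h
im={n:cv2.imread(f"pics/{n}0.png")[:,:,::-1].copy() for n in("top","scene")}
t=np.linspace(0,2*np.pi,200);q=np.c_[11+40*np.cos(t),40*np.sin(t)];D=q[q[:,0]<29]
D=np.r_[D,[[29,35.7],[29,-35.7]]]
S["purse"]=[np.vstack([np.c_[D,0*D[:,0]],np.c_[D,0*D[:,0]+14],np.c_[D*[.9,.9]+[2,0],0*D[:,0]+25]])/1000]
c=lambda r,g,b:(b>1.15*r)|(r+g+b<190)
ms={"top":mask("top",im["top"],(210,136,34,28),c),"scene":mask("scene",im["scene"],(346,269,26,30),c)}
out=[]
for sub in(["top"],["scene"],["top","scene"]):
    r=fit({q:ms[q] for q in sub},"purse",np.array([.63,.27,-.28]));print(np.round(r[0],4),round(r[1],2))
for n,(x,y) in(("top",(195,120)),("scene",(330,255))):
    o=cv2.resize(im[n][y:y+60,x:x+60],None,fx=6,fy=6,interpolation=cv2.INTER_CUBIC)
    cv2.polylines(o,[np.round((outline(n,"purse",r[0])[0]-[x,y]+.5)*6).astype(np.int32)],True,(255,0,255),1)
    cv2.arrowedLine(o,*[tuple(int(v) for v in (proj(n,pp)[0]-[x,y]+.5)*6) for pp in(np.r_[r[0][:2],.025],np.r_[r[0][0]+.029*np.cos(r[0][2]),r[0][1]+.029*np.sin(r[0][2]),.025])],(255,255,0),1)
    out.append(o)
cv2.imwrite("pics/purse.png",np.clip(np.hstack(out).astype(float)*1.7,0,255)[:,:,::-1])
E
python3 p.py
```

```text
[ 0.625   0.2742 -0.296 ] 0.06
[ 0.6239  0.2718 -0.2988] 0.09
[ 0.6245  0.2731 -0.2925] 0.17[ WARN:0@0.413] global loadsave.cpp:1063 imwrite_ Unsupported depth image for selected encoder is fallbacked to CV_8U.
```

View pics/purse.png

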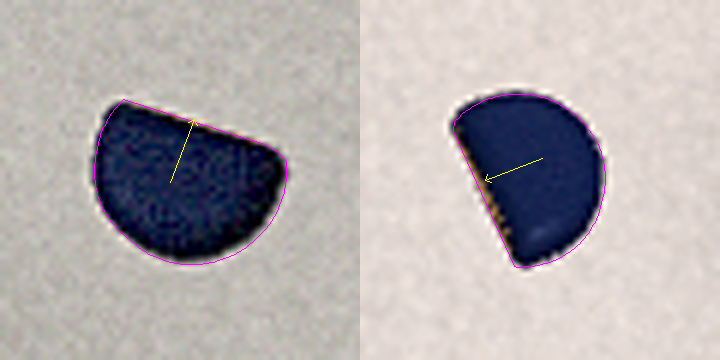

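Both views now fit the purse, and its wooden mouth points along the arrow. Now picking and placing it.

```bash
cat > r.py <<'E'
import numpy as np
from cell import bot
from scipy.spatial.transform import Rotation as Ro
SL=np.array([.518,-.0554,.086])
def quat(phi):   # tool down, closing line along phi
    y=np.array([np.cos(phi),np.sin(phi),0]);z=np.array([0,0,-1.])
    q=Ro.from_matrix(np.c_[np.cross(y,z),y,z]).as_quat(); return q[[3,0,1,2]]
def ok(xy,zs,phi): return all(bot.solve_ik([*xy,z],quat(phi)) is not None for z in zs)
def slab(x,y):
    c,s=np.cos(SL[2]),np.sin(SL[2]); return SL[:2]+[c*x-s*y,s*x+c*y]
def choose(p,phi,t,tphi):
    """half-turn choice giving the least last-joint travel over pick and place"""
    b=[]
    for k in(-1,0,1):
        try:
            j=[bot.solve_ik([*a,.2],quat(f+k*np.pi)) for a,f in((p,phi),(t,tphi))]
            if None in [type(None) if v is None else 0 for v in j] or any(v is None for v in j): continue
            b.append((abs(j[0][5])+abs(j[1][5])+abs(j[0][5]-j[1][5]),k))
        except bot.PlanningError: pass
    return min(b)[1]*np.pi
def pick(p,phi,pre,zlow,force=40,lift=.2,guard=True,back=.0015):
    bot.set_gripper(pre/85,force)
    bot.move_pose([*p,lift],quat(phi))
    bot.move_linear([*p,zlow+.025],.25)
    hit=bot.move_linear([*p,zlow],.03,until_force=4) if guard else bot.move_linear([*p,zlow],.08)
    z=bot.read_position()[2]; print("touch",hit,z)
    if hit: z+=back; bot.move_linear([*p,z],.03)
    bot.set_gripper(0,force); print("width",85*bot.read_gripper_width(),bot.read_finger_force())
    bot.move_linear([*p,lift],.25); print("held",85*bot.read_gripper_width(),bot.read_ft_force())
    return z
def place(t,phi,z,rel,lift=.2,over=.006,f=5):
    """z: TCP height at which the object just rests"""
    bot.move_pose([*t,lift],quat(phi))
    bot.move_linear([*t,z+.012],.2)
    hit=bot.move_linear([*t,z-over],.02,until_force=f); print("down",hit,bot.read_position()[2]-z)
    bot.set_gripper(rel/85); bot.wait(.2)
    bot.move_linear([*t,lift],.25); print("t",bot.read_clock())
E
python3 - <<'E'
from r import *
p=np.array([.6245,.2731]);phi=-.293;t=slab(0,0);tp=SL[2]
k=choose(p,phi,t,tp);print(k,t)
z=pick(p,phi+k,72,-.012)
place(t,tp+k,z+.023,78)
E
```

```text
3.141592653589793 [ 0.518  -0.0554]
touch False -0.011840762513661042
width 50.30784601672959 38.47088843751408
held 50.470265597568364 [ 0.65008258  0.61933074 -2.33499738]
down True 0.0007471288750816388
t 11.7917
```

Run:
```python
from r import *
import cv2
p=np.array([.6169,-.2811]);phi=-.2+np.pi/2;t=slab(0,.0875);tp=SL[2]+np.pi/2
k=choose(p,phi,t,tp);print(k)
z=pick(p,phi+k,44,-.012)
for n in("top","scene"): cv2.imwrite(f"pics/{n}1.png",bot.camera(n)[:,:,::-1])
place(t,tp+k,z+.020,40)
a=cv2.imread("pics/top1.png")[140:250,290:420];b=cv2.imread("pics/scene1.png")[140:235,260:370]
cv2.imwrite("pics/c1.png",np.hstack([cv2.resize(a,(400,338),interpolation=cv2.INTER_CUBIC),cv2.resize(b,(391,338),interpolation=cv2.INTER_CUBIC)]))
```

```text
0.0
touch False -0.011875377043778342
width 22.98178518201003 39.531744718551636
held 23.25133560418298 [ 0.09725236 -0.5089585  -0.78099496]
down True 0.00027098360182075884
t 21.2667
```

View pics/c1.png

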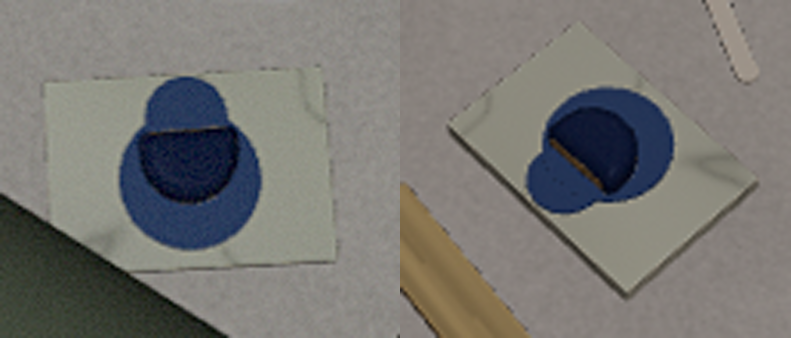

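The purse sits on the patch with its mouth to the flap. Next the second bar, and fits of everything so far.

Run:
```python
from r import *
import cv2
p=np.array([.5178,-.42]);phi=-.072+np.pi/2;t=slab(0,-.0875);tp=SL[2]+np.pi/2
k=choose(p,phi,t,tp);print(k)
z=pick(p,phi+k,44,-.012)
place(t,tp+k,z+.020,40)
# go above the board for an unobstructed view
bot.move_pose([.62,.2,.25],quat(-.025+choose([.7,-.033],-.025,slab(0,0),SL[2])))
for n in("top","scene"): cv2.imwrite(f"pics/{n}2.png",bot.camera(n)[:,:,::-1])
a=cv2.imread("pics/top2.png")[140:250,290:420];b=cv2.imread("pics/scene2.png")[140:235,260:370]
cv2.imwrite("pics/c2.png",np.hstack([cv2.resize(a,(400,338),interpolation=cv2.INTER_CUBIC),cv2.resize(b,(391,338),interpolation=cv2.INTER_CUBIC)]))
```

```text
0.0
touch False -0.01187782816597404
width 22.7729454322284 39.5335328578949
held 22.924180334905078 [-0.4163653  -0.65217171 -0.99571356]
down True 0.0002561094782576913
t 30.5083
```

View pics/c2.png

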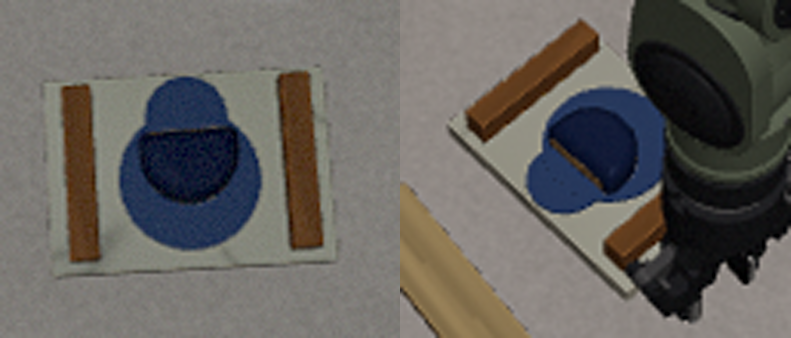

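```bash
cat > f.py <<'E'
exec(open("p.py").read().split("c=lambda")[0].replace("{n}0","{n}2"))
top=im["top"]
def rep(k,s,bb,c,p0,z,pad=8):
    r=fit({"top":mask("top",top,bb,c,pad)},s,np.array(p0),z);p=r[0]
    d=p[:2]-SLT[:2];C,Sn=np.cos(SLT[2]),np.sin(SLT[2])
    print(k,np.round(p,4),"in slab mm",np.round([1e3*(C*d[0]+Sn*d[1]),1e3*(-Sn*d[0]+C*d[1])],1),round(p[2]-SLT[2],3),round(r[1],2))
SLT=np.array([.5185,-.0546,.086])
lm=mask("top",cv2.imread("pics/top0.png")[:,:,::-1].copy(),(328,164,48,58),lambda r,g,b:(b>1.2*r)|(r>1.13*b))
if 1:
    l=fit({"top":lm},"leather",SLT);print("leather",l)
    m=mask("top",cv2.imread("pics/top0.png")[:,:,::-1].copy(),(303,163,96,68),lambda r,g,b:(g>1.02*r)&(g>b*1.03)|(b>1.2*r)|(r>1.13*b),6)
    print("slab",fit({"top":m},"slab",SLT),m[0].sum())
br=lambda r,g,b:r>1.45*b
rep("barL","bar",(310,167,13,60),br,[.518,.032,.086],.02)
rep("barR","bar",(380,162,16,60),br,[.518,-.143,.086],.02)
dk=lambda r,g,b:(r+g+b<175)
rep("purse","purse",(334,180,34,28),dk,[.518,-.055,.086],.023,3)
E
python3 f.py
```

```text
leather (array([ 0.51851917, -0.05458962,  0.07552569]), np.float64(0.031866588768283056))
slab (array([ 0.58900113, -0.0479308 ,  1.36558428]), np.float64(0.997943591715218)) 1989.0
barL [0.5115 0.0323 0.0884] in slab mm [ 0.5 87.2] 0.002 0.12
barR [ 0.5264 -0.1421  0.0847] in slab mm [  0.3 -87.8] -0.001 0.12
purse [ 0.5162 -0.0578 -0.14  ] in slab mm [-2.6 -3. ] -0.226 0.43
```

```bash
cat >> f.py <<'E'
for n,b in(("top",(334,180,34,28)),):
    m=mask(n,im[n],b,lambda r,g,b:(r+g+b<165),5);print(m[0].sum())
    x,y=325,165
    o=cv2.resize(im[n][y:y+60,x:x+60],None,fx=8,fy=8,interpolation=cv2.INTER_CUBIC)
    for sh,p,z,c in(("purse",[.5185,-.0546,.086],.023,(255,0,255)),("leather",[.5185,-.0546,.086],0,(255,255,0))):
        for hh in outline(n,sh,p,z): cv2.polylines(o,[np.round((hh-[x,y]+.5)*8).astype(np.int32)],True,c,1)
    cv2.imwrite("pics/pf.png",np.clip(o*1.8,0,255).astype(np.uint8)[:,:,::-1])
E
python3 f.py|tail -1
```

```text
829.0
```

View pics/pf.png

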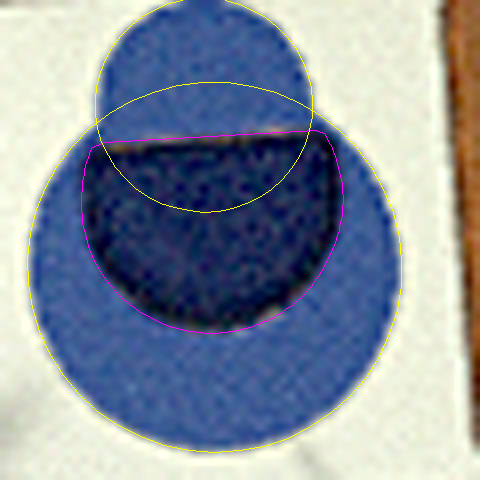

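Purse and bars are within about 1 mm of target. Now the board.

Run:
```python
from r import *
import cv2
p=np.array([.7006,-.033]);phi=-.0247;t=slab(0,0);tp=SL[2]
k=choose(p,phi,t,tp);print(k)
z=pick(p,phi+k,74,-.010)
place(t,tp+k,z+.048,76)
bot.set_gripper(50/85)
bot.move_pose([.441,.285,.25],quat(tp+k))
for n in("top","scene"): cv2.imwrite(f"pics/{n}3.png",bot.camera(n)[:,:,::-1])
a=cv2.imread("pics/top3.png")[140:250,290:420];b=cv2.imread("pics/scene3.png")[140:235,260:370]
cv2.imwrite("pics/c3.png",np.hstack([cv2.resize(a,(400,338),interpolation=cv2.INTER_CUBIC),cv2.resize(b,(391,338),interpolation=cv2.INTER_CUBIC)]))
from h import *
im=cv2.imread("pics/top3.png")[:,:,::-1].copy()
c=lambda r,g,b:(r>1.22*b)&(r<1.6*b)
print(fit({"top":mask("top",im,(305,178,92,30),c,4)},"board",np.array([.518,-.055,.086]),.048))
```

```text
0.0
touch False -0.009843577133608138
width 0.006471512726546266 0.0
held -0.09823034896484172 [ 0.28967484 -0.22202689 -0.87364927]
down False -0.005937882756622187
t 42.0167
(array([ 0.654, -0.067,  0.486]), np.float64(1.0))
```

View pics/c3.png

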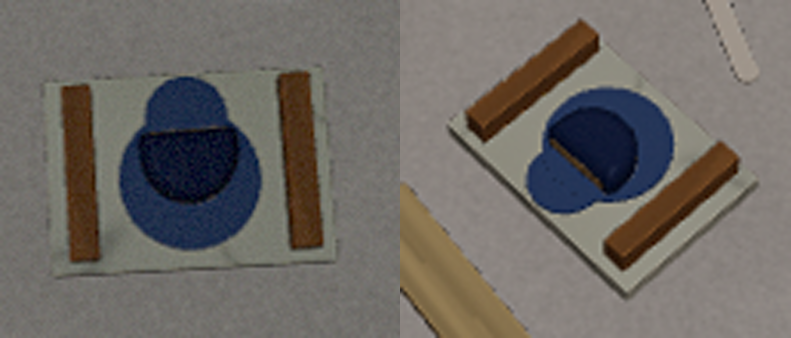

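Run:
```python
from h import *
im=cv2.imread("pics/top3.png")[:,:,::-1].copy();sc=cv2.imread("pics/scene3.png")[:,:,::-1].copy()
c=lambda r,g,b:(r>1.22*b)
r=fit({"top":mask("top",im,(300,111,88,28),c,8)},"board",np.array([.7,-.033,-.025]));print(r)
a=cv2.resize(im[85:175,270:430],None,fx=3,fy=3);
x0,y0=220,165
b=cv2.resize(sc[y0:y0+110,x0:x0+110],(270,270))
cv2.imwrite("pics/b3.png",np.hstack([a,b])[:,:,::-1])
from cell import bot
print(bot.read_clock(),bot.read_ft_force(),bot.read_position(),bot.read_gripper_width())
```

```text
(array([ 0.70195092, -0.03200939, -0.0268379 ]), np.float64(0.04551508258236364))
43.8167 [-0.1277291  -0.4507898  -0.42786358] [0.44153835 0.28390667 0.24974452] 0.5896480446530036
```

View pics/b3.png

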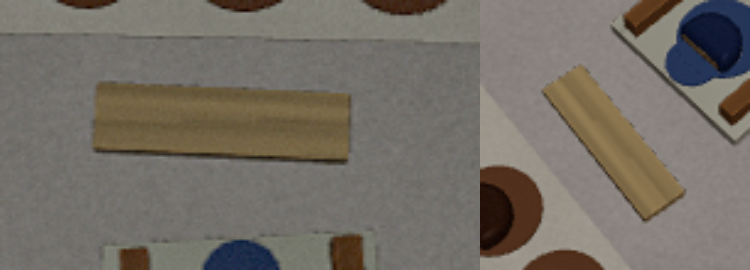

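The board has not moved: the fingers closed above it, so the tips sit higher than I assumed. I'll descend further with the guard until they touch the table.

Run:
```python
from r import *
p=np.array([.7012,-.0325]);phi=-.0255
bot.set_gripper(76/85,40)
bot.move_pose([*p,.15],quat(phi))
bot.move_linear([*p,.02],.25)
hit=bot.move_linear([*p,-.045],.025,until_force=4)
print(hit,bot.read_position(),bot.read_ft_force(),85*bot.read_gripper_width(),bot.read_clock())
```

```text
True [ 0.70115351 -0.03247595 -0.03605274] [-0.98165956  0.00887172  4.94527632] 75.72660587170778 48.3833
```

Run:
```python
from r import *
p=np.array([.7012,-.0325]);z=-.036+.005
bot.move_linear([*p,z],.03)
bot.set_gripper(0,50); print("width",85*bot.read_gripper_width(),bot.read_finger_force(),bot.read_ft_force())
bot.move_linear([*p,.15],.2); print("held",85*bot.read_gripper_width(),bot.read_ft_force(),bot.read_clock())
```

```text
width 58.19430821040049 56.04676343862138 [-0.04080959  0.0460411   1.71635177]
held 58.385043092263075 [-0.12416396 -0.34157851 -1.76220244] 50.0917
```

Run:
```python
from r import *
import cv2
t=slab(0,0);tp=SL[2]
place(t,tp,.017,76,lift=.17)
bot.set_gripper(50/85)
bot.move_pose([.4412,.2854,.2],quat(tp))
for n in("top","scene"): cv2.imwrite(f"pics/{n}4.png",bot.camera(n)[:,:,::-1])
a=cv2.imread("pics/top4.png")[140:250,290:420];b=cv2.imread("pics/scene4.png")[140:235,260:370]
cv2.imwrite("pics/c4.png",np.hstack([cv2.resize(a,(400,338),interpolation=cv2.INTER_CUBIC),cv2.resize(b,(391,338),interpolation=cv2.INTER_CUBIC)]))
from h import *
im=cv2.imread("pics/top4.png")[:,:,::-1].copy()
c=lambda r,g,b:(r>1.2*b)&(r<1.75*b)
r=fit({"top":mask("top",im,(305,172,92,34),c,4)},"board",np.array([.518,-.055,.086]),.048);print(r)
```

```text
down True 5.246673442805411e-05
t 53.6333
(array([ 0.51938939, -0.05469551,  0.08464838]), np.float64(0.07949436795994994))
```

View pics/c4.png

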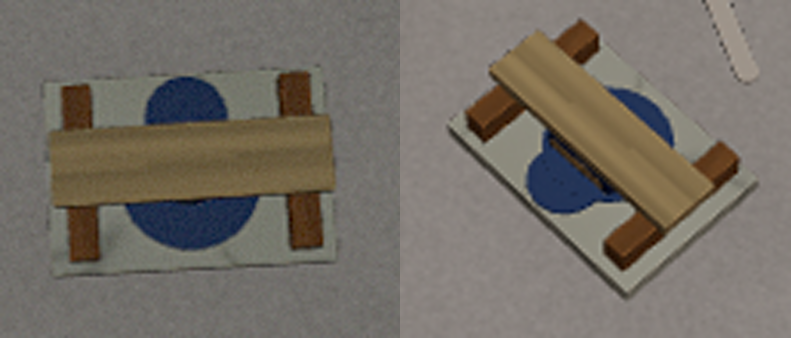

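Board fits within 1 mm. Now the weight.

Run:
```python
from r import *
import cv2
p=np.array([.4411,.2853]);tp=SL[2];t=slab(0,0)
z=pick(p,tp,50,.008,force=70,back=.003)
place(t,tp,z+.063,52,f=4,lift=.22)
bot.move_pose([.45,.28,.25],quat(tp))
for n in("top","scene"): cv2.imwrite(f"pics/{n}5.png",bot.camera(n)[:,:,::-1])
a=cv2.imread("pics/top5.png")[140:250,290:420];b=cv2.imread("pics/scene5.png")[140:235,260:370]
cv2.imwrite("pics/c5.png",np.hstack([cv2.resize(a,(400,338),interpolation=cv2.INTER_CUBIC),cv2.resize(b,(391,338),interpolation=cv2.INTER_CUBIC)]))
from h import *
im=cv2.imread("pics/top5.png")[:,:,::-1].copy()
c=lambda r,g,b:(r+g+b<230)&(r<1.2*b)&(b<1.25*r)
print(fit({"top":mask("top",im,(338,180,30,30),c,6)},"weight",np.array([.518,-.055,0]),.063))
```

```text
touch False 0.008101244761719278
width 25.134788049790345 68.69072930887341
held 25.218060477407118 [ 0.35345738 -0.07350454 -6.05519247]
down True 0.00024711771247383496
t 63.05
(array([ 0.52158376, -0.0543997 , -0.03223903]), np.float64(0.19727891156462582))
```

View pics/c5.png

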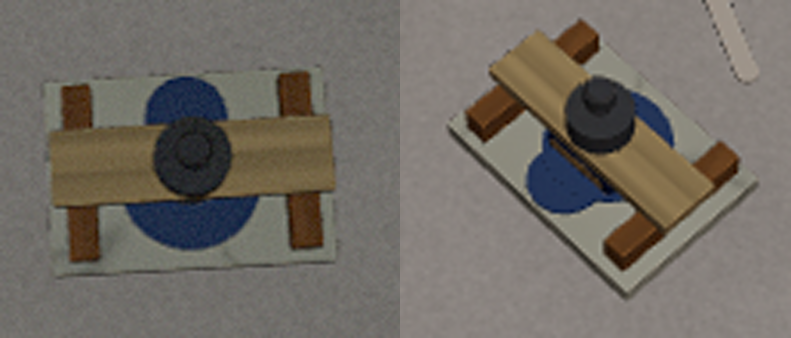

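The weight stands upright on the middle of the board and the gripper is clear, so I hand in.

```bash
python3 -c "
from cell import bot
bot.wait(.5);print(bot.close_job())"
```

```text
the job is handed in; nothing more can be done
None
```

I handed the job in at about 64 s of 139 s, without learning the verdict. In the pictures the purse, both thick bars and the board are about 1 mm from target and the iron weight about 2–3 mm off the board's centre. The first try at the board closed above it without moving it; the thin bar and the glue jar were never touched.

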